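Roll a culture bottle onto its roller rest and bring the sampling port to the top

TASK

Roll the frosted culture bottle along the worktop, up the ramp and onto the two black rollers of its rest, then turn it on the rollers until its blue sampling port points straight up, ready for a sample to be drawn. Its wall is thin, so push and press it gently with the fingertips; do not pick it up, let it run away or touch its orange vent cap, and leave everything else on the worktop where it is.

Things in the scene. Friction and masses are not known exactly. Their poses are not given: they have to be found in the camera images.
- culture_bottle: Culture bottle lying on its side: frosted white cylinder, 92 mm diameter, body 170 mm long, 0.3 to 0.5 kg, too wide to grip. Origin on its axis, half-way along the body. Own x axis: along the bottle to the neck (body ends at x = +-85 mm, neck and cap on to 119 mm). Own z axis: out through the blue port. Rolls easily. Starts on the ramp side of the rest. Its thin wall buckles above 15 N.
- bottle_port (a point): Middle of the flush blue sampling port (24 mm ring with a pale septum) on the bottle's wall, 46 mm from the bottle's axis, 46 mm from its middle toward the neck. A dark graduation line runs along the wall from the port toward the base. At the start the port leans about 1.4 rad from upright toward the rest.
- vent_cap: Orange ribbed cap on the bottle's neck, 47 mm diameter, 22 mm long, fixed to it; origin at the middle of its inner end, its x axis is the bottle's. Not to be touched.
- roller_rest: Roller rest, does not move: blue cheeks, aluminium bed and ramp, two black rollers, on screw feet that raise it 0 to 4 mm (differs). Origin below the middle between the rollers, own x axis along them, +y to the ramp. Above the origin: rollers 14 mm diameter, axes at y = +-25 mm, tops at 15 mm; cheeks 21 mm high, inside faces x = +-118 mm, y = +-47 mm. No stop behind the far roller: a bottle pushed fast runs over.
- seat (a point): Where the axis of a bottle lying on both rollers passes, in the middle of the rest, 55 mm above the rest's origin. To get there the bottle's axis climbs to 61 mm above the origin over the first roller and then drops 6 mm. Axes as the rest's.
- ramp_top (a point): Middle of the ramp's upper edge, 34 mm from the rest's origin and 12.5 mm above it; the ramp is 236 mm wide and slopes down from here to the worktop, 12.5 mm in 80 mm, without a step at its foot. The bottle rolls back down if let go on it. Axes as the rest's.
- near_ramp_roller (a joint): Turning of the roller at the ramp, rad (positive about the rest's x axis). Both rollers turn without limit, but stiffly, and the bottle stays where it is left. Turning it takes about 1.5 N along its wall, so fingertips pressed on it lightly (under about 3 N) slip; about 6 N carries the wall along. Pulled along the wall with over 3 N, the bottle may climb off the rollers.
- timer: Bystander, loose: white kitchen-style lab timer, 66x66x19 mm. Origin under its middle.
- micropipette: Bystander, loose: grey-white micropipette lying flat, 43x234x29 mm. Origin under its middle.
- sample_vial: Bystander, loose: brown vial with a white cap, 24 mm across, 47 mm tall. Origin under its middle.
- marker: Bystander, loose: white marker pen with a black cap, 13x118x13 mm. Origin under its middle.
- notebook: Bystander, loose: spiral notebook, 210x152x14 mm. Origin under its middle.
- petri: Bystander, loose: white petri dish, 61 mm across, 13 mm tall. Origin under its middle.

How it is judged:
On the way:
1. the bottle lies on both rollers of the rest (y of culture_bottle in the frame of roller_rest between -0.008 and 0.008 m and z of culture_bottle in the frame of roller_rest between 0.05 and 0.059 m and x of culture_bottle in the frame of roller_rest between -0.03 and 0.03 m and linear speed of culture_bottle below 0.03 m/s), for 0.2 s.
At the end, for the whole second after the job is handed in: The bottle lies still on both rollers (axis within 8 mm of the middle between them and parallel to them within 0.1 rad, middle within 30 mm of the rest's middle along the rollers), with its sampling port within 0.12 rad (7 degrees) of straight up (y of culture_bottle in the frame of roller_rest between -0.008 and 0.008 m and z of culture_bottle in the frame of roller_rest between 0.05 and 0.059 m and x of culture_bottle in the frame of roller_rest between -0.03 and 0.03 m and angle between culture_bottle's own z axis and vertical below 0.12 rad and angle between the x axis of culture_bottle and the x axis of roller_rest, either way round below 0.1 rad and linear speed of culture_bottle below 0.01 m/s and angular speed of culture_bottle below 0.1 rad/s); the robot touches nothing.
It fails at once if the bottle is pushed or pressed with more than 15 N (contact force between any of the fingers, the arm and culture_bottle above 15 N).
It fails at once if the bottle is picked up (its middle more than 85 mm above the worktop) (height (world z) of culture_bottle above 0.085 m).
It fails at once if the robot touches the vent cap (contact force between any of the fingers, the arm and vent_cap above 0.3 N).
It fails at once if the bottle runs away (faster than 0.4 m/s) (linear speed of culture_bottle above 0.4 m/s).
It fails at once if a bystander is moved by more than 20 mm (distance of any of timer, micropipette, sample_vial, marker, notebook, petri from where it was at the start of the episode above 0.02 m).
It also fails if it takes over 72 s, if anything falls off the work surface, if the arm or the gripper's body presses on something with over 40 N, if the wrist force passes 120 N, or if a joint passes its speed limit or range.

ROBOT

A 6-joint arm with a two-finger parallel gripper is mounted at the origin on a cart in front of the work surface, level with it; the furniture and walls round the work are solid. World frame = base frame: x ahead of the robot, y to its left, z up, the work surface at z = 0. Lengths are in m, angles in rad, forces in N, time in s.
With the tool pointing down it reaches from about 0.25 to 0.725 m from the base axis. Payload 4 kg.
Tool frame: the origin (TCP) lies at the very end of the fingers, on their centre line; the grasp point (between the pads) lies 19 mm behind it; x points along the fingers, z is the direction in which the jaws open and shut, and the axes are right-handed (so a half turn about x gives the same grasp; the last joint's range is limited). The gripper opens to 85 mm and grips with 20 to 120 N. Pads are 22 mm wide; open, the fingers measure 114 mm over their backs; the gripper's body (76 mm by 85 mm) begins 54 mm behind the grasp point. The pads swing forward as they close: fully open they stand 13 mm farther back than shut.
Start: joints at [-1.328, 0.241, 0.005, 1.335, 0, 1.571], TCP at [0.12, -0.485, 0.231] pointing down, gripper open.
Joint ranges: [-2.72, 2.72], [-1.05, 1.87], [-1.09, 1.28], [-1.99, 2.15], [-1.42, 1.44], [-3.14, 3.14]. Speed limits (rad/s): [2.79, 2.79, 3.14, 3.14, 3.14, 3.14].

INTERFACE

Orientations are given as a unit quaternion [x, y, z, w].
In Python, from workcell import bot gives the robot as it stands.
- The arm moves only by the tool step_arm, never from a script. Its argument "series" is a list of rows, each an object of numbers: "x", "y", "z": the shift along the world's x, y, z in cm; "twist": the turn about the world's z in degrees; "jaw": the finger opening in cm, from 0 to 8.54. In form: [{"x": .., "y": .., "z": .., "twist": .., "jaw": ..}, ...]. A call has 1 to 10 rows; each row is the pose to reach, as a shift and turn from the pose measured when the call began; what a row does not reach only later rows make up. A row lasts 1/12 s, in which the tool goes at most 41.7 mm and 7.16 degrees, less where a joint would pass 70% of its speed; a pose out of reach is approached as far as the arm can. A call with a gripper value outside its range is refused whole. The fingers move at their own pace and stop on an object; the grip force is fixed at half the most. Time passes only in rows, so rows that repeat a pose let the fingers close. It gives the time, the measured TCP pose, the force and the opening at its end, in the units of the state.
- bot.get_obs(): the state, without advancing time (a new reading comes with each control period).
- bot.camera(name): name is "scene" or "top" or "wrist"; returns (picture, depth): 420x560x3 uint8, red, green, blue; 420x560 float32, m along the optical axis (not along the pixel's ray), 0 where there is no reading.
- bot.camera_info(name): a dict with "camera_matrix" (3x3 intrinsics, pixels), "R" (3x3) and "t" (3): a world point X has camera coordinates R X + t; the wrist camera has in their place "mount" (4x4, takes a point from camera to tool coordinates, whose origin is the TCP and whose axes are the tool frame's). Camera axes: x right, y down, z forward; pixel columns grow to the right and rows downward; lengths in m; the calibration is good to about 2 mm. The wrist camera is an equidistant fisheye: a pixel r from the principal point sees the ray r / f radians off the axis. A picture is of the moment at which its call begins: read the wrist's pose just before it. camera_info takes no time and is no camera call.
- bot.job_done(): hands the job in, once; it reports no verdict.
The state is a dict: "clock": time; "joint_pos": joint angles; "joint_vel": joint speeds; "tau": joint torques, N m; "eef_pos": TCP position; "tool_rot": TCP orientation; "ft_force": force on the tool from outside, world axes, zero at the start; "ft_torque": the same for the moment, N m; "grip_width": finger opening in m.
Only numpy, scipy, OpenCV 4.12 (cv2) and the standard library are available. Lean on these libraries where they do the work, as an engineer would, in place of code of your own. Each camera call takes 0.05 s, during which the arm holds its last target.

## Working session

There is one attempt and no reset: what is moved stays moved. The work goes in short steps, Python scripts to look and compute and a tool call to move; the robot and the scene stay as the last step left them, time stands still between calls to the robot, and variables do not carry over. Pictures are saved under pics/ and viewed, and the job is handed in when it is done.

Besides the shell and the picture viewer there is one more tool, called after "Request:" by a JSON object that holds its "op" and its "data", one argument or row to a line. step_arm: Moves the arm, as the interface text tells. Its arguments: {"type":"object","properties":{"series":{"type":"array","items":{"type":"object","properties":{"x":{"type":"number"},"y":{"type":"number"},"z":{"type":"number"},"twist":{"type":"number"},"jaw":{"type":"number"}}}}},"required":["series"]}

```bash
mkdir -p pics; ls; python3 - <<'E'
from workcell import bot
import cv2,numpy as np
print(bot.get_obs())
for n in ["scene","top","wrist"]:
    info=bot.camera_info(n); print(n,info)
    im,d=bot.camera(n); cv2.imwrite(f"pics/{n}0.png",im[:,:,::-1]); np.save(f"pics/{n}0.npy",d)
E
```

```text
pics
{'clock': 0.0, 'joint_pos': array([-1.32798362e+00,  2.41412403e-01,  3.70140529e-03,  1.33519759e+00,
        1.58036778e-05,  1.57078507e+00]), 'joint_vel': array([ 0.00254315,  0.00043936, -0.00146341, -0.00034745, -0.00120702,
       -0.0012505 ]), 'tau': array([-9.79090437e-04, -3.72320330e+01,  2.52407169e+01,  1.71091879e-02,
       -1.22782862e-04,  3.31928106e-06]), 'eef_pos': array([ 0.12006703, -0.48470784,  0.23040454]), 'tool_rot': array([ 0.43622674,  0.55746064, -0.43529748,  0.55629126]), 'ft_force': array([-0.20629535, -0.52106721, -0.3330698 ]), 'ft_torque': array([ 0.00967331, -0.01590865,  0.02838903]), 'grip_width': 0.08543935750747143}
scene {'camera_matrix': array([[437.90490388,   0.        , 277.38686231],
       [  0.        , 437.90490388, 215.63476155],
       [  0.        ,   0.        ,   1.        ]]), 'R': array([[-0.79856902, -0.60186424, -0.0068521 ],
       [-0.2804756 ,  0.38216659, -0.88050107],
       [ 0.53256075, -0.70121903, -0.47399463]]), 't': array([0.44830233, 0.20345455, 1.20036533])}
top {'camera_matrix': array([[506.9031486 ,   0. 
[... 161 characters left out ...]
7937,  0.01511442],
       [-0.98222964, -0.00634991, -0.18757564],
       [ 0.18764899, -0.01417476, -0.98213387]]), 't': array([-0.01888058,  0.5627537 ,  1.33147483])}
wrist {'camera_matrix': array([[325.1922621 ,   0.        , 278.85029614],
       [  0.        , 325.1922621 , 211.15132295],
       [  0.        ,   0.        ,   1.        ]]), 'mount': array([[ 1.15934130e-03, -3.15718260e-01,  9.48852273e-01,
        -1.41294343e-01],
       [-2.72916816e-04, -9.48852975e-01, -3.15718160e-01,
         8.10057918e-02],
       [ 9.99999291e-01,  1.07067362e-04, -1.18620927e-03,
        -2.20652250e-04],
       [ 0.00000000e+00,  0.00000000e+00,  0.00000000e+00,
         1.00000000e+00]])}
```

View pics/top0.png

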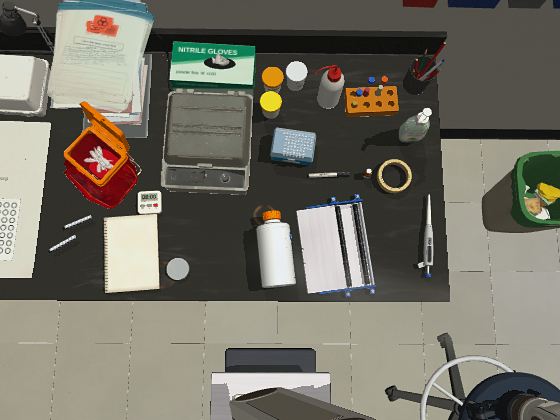

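View pics/scene0.png

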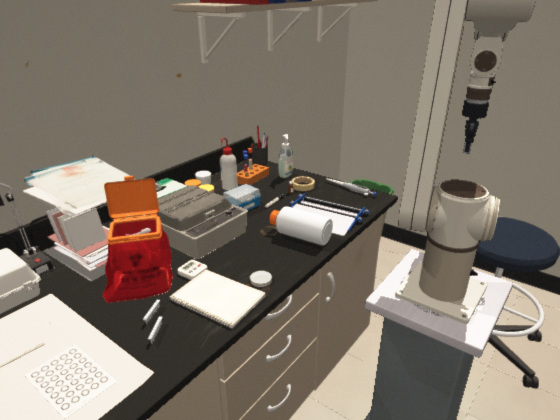

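View pics/wrist0.png

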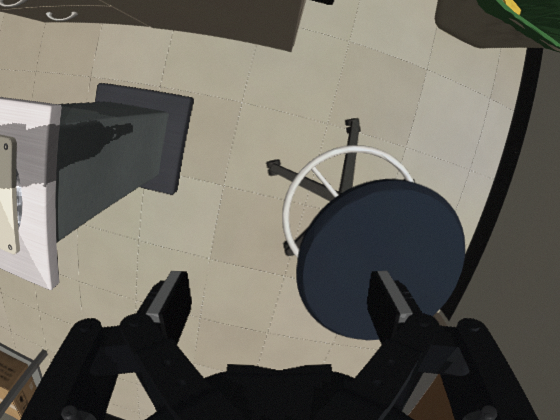

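```bash
python3 - <<'E'
import cv2
im=cv2.imread("pics/top0.png"); c=im[160:310,240:450]; cv2.imwrite("pics/top0c.png",cv2.resize(c,None,fx=3.8,fy=3.8,interpolation=cv2.INTER_CUBIC))
im=cv2.imread("pics/scene0.png"); c=im[160:260,240:400]; cv2.imwrite("pics/scene0c.png",cv2.resize(c,None,fx=4.8,fy=4.8,interpolation=cv2.INTER_CUBIC))
E
```

```text
(no output)
```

View pics/top0c.png

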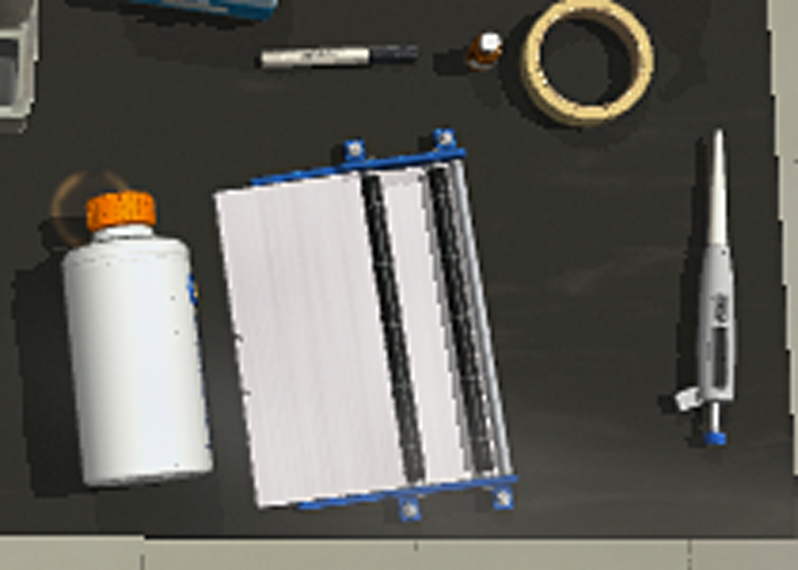

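View pics/scene0c.png

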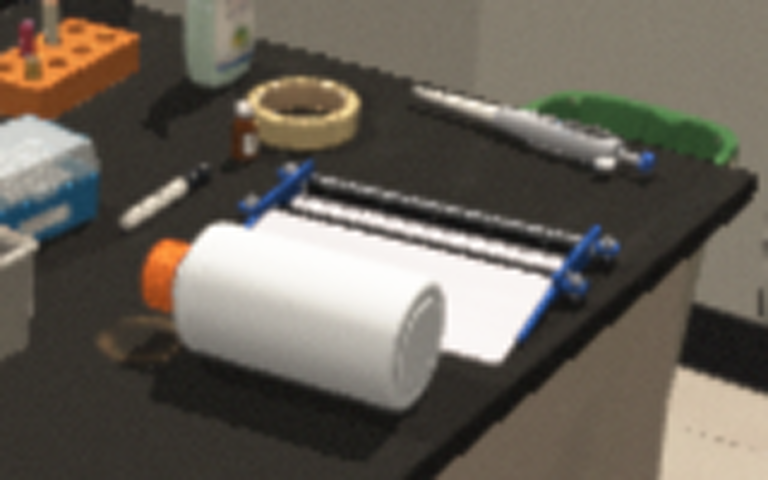

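```bash
cat > h.py <<'E'
import numpy as np,cv2
from workcell import bot
I={n:bot.camera_info(n) for n in ["scene","top"]}
def cloud(n,d):
    K,R,t=I[n]["camera_matrix"],I[n]["R"],I[n]["t"]
    v,u=np.mgrid[:d.shape[0],:d.shape[1]]
    X=np.stack([(u-K[0,2])/K[0,0]*d,(v-K[1,2])/K[1,1]*d,d],-1)
    return (X-t)@R
def px2w(n,u,v,z):
    K,R,t=I[n]["camera_matrix"],I[n]["R"],I[n]["t"]
    r=R.T@np.array([(u-K[0,2])/K[0,0],(v-K[1,2])/K[1,1],1]); c=-R.T@t
    return c+r*(z-c[2])/r[2]
def w2px(n,X):
    K,R,t=I[n]["camera_matrix"],I[n]["R"],I[n]["t"]
    p=K@(R@np.asarray(X)+t); return p[:2]/p[2]
E
python3 - <<'E'
from h import *
f=lambda a,b:(a/3.8+240,b/3.8+160)
for nm,p,z in [("foot far",(217,193),0),("foot near",(258,507),0),("r1 far",(372,178),.017),("r1 near",(415,482),.017),("r2 far",(438,168),.017),("r2 near",(485,473),.017),("cheek far R",(465,155),.023),("cheek near R",(517,478),.023),("cap top mid",(120,195),.046),("bottle base",(150,480),.046),("bottle top",(126,245),.046)]:
    print(nm,px2w("top",*f(*p),z).round(4))
d=np.load("pics/top0.npy"); P=cloud("top",d)
print("table",np.median(P[200:290,230:240].reshape(-1,3),0))
w=P[150:300,250:300].reshape(-1,3)
b=w[(w[:,2]>.02)]
print(len(b),b.min(0),b.max(0))
# body part fit
from scipy.optimize import least_squares
def res(p,q):
    a=np.array([1,p[1],0]);a/=np.linalg.norm(a)
    c=np.array([.4,p[0],p[2]]); r=q-c; r=r-np.outer(r@a,a); return np.linalg.norm(r,axis=1)-.046
q=b[(b[:,0]<b[:,0].max()-.06)]
s=least_squares(res,[q[:,1].mean(),0,.046],args=(q,),loss="soft_l1",f_scale=.002); print(s.x,np.abs(s.fun).mean())
a=np.array([1,s.x[1],0]);a/=np.linalg.norm(a)
al=(b-[.4,s.x[0],.046])@a; print("along",np.percentile(al,[0,1,99,100]))
# rest plane: heights in rest
r=P[195:300,296:385].reshape(-1,3); 
E
```

```text
foot far [ 0.5928 -0.0756  0.    ]
foot near [ 0.36   -0.1045  0.    ]
r1 far [ 0.6015 -0.1899  0.017 ]
r1 near [ 0.3776 -0.2167  0.017 ]
r2 far [ 0.6094 -0.2392  0.017 ]
r2 near [ 0.3843 -0.2675  0.017 ]
cheek far R [ 0.6181 -0.2585  0.023 ]
cheek near R [ 0.3805 -0.2893  0.023 ]
cap top mid [ 0.5814 -0.0027  0.046 ]
bottle base [ 0.3767 -0.025   0.046 ]
bottle top [ 0.5447 -0.0073  0.046 ]
table [0.49360764 0.10049221 0.00092443]
2709 [ 0.30297101 -0.08034912  0.02006113] [0.75652645 0.05766257 1.41353077]
[-0.02058926  0.10945378  0.04606693] 0.02256304543883316
along [-0.0938245  -0.0938245   0.34660914  0.35663388]
```

```bash
python3 - <<'E'
from h import *
from scipy.optimize import least_squares
d=np.load("pics/top0.npy"); P=cloud("top",d).reshape(-1,3)
a0=np.array([.1,.995])
b=P[(abs(P[:,0]-.46)<.15)&(abs(P[:,1]+.015)<.07)&(P[:,2]>.03)&(P[:,2]<.11)]
def res(p,q):
    a=np.array([1,p[1],0]);a/=np.linalg.norm(a)
    c=np.array([.46,p[0],p[2]]); r=q-c; r=r-np.outer(r@a,a); return np.linalg.norm(r,axis=1)-.046
q=b[(b[:,0]<.53)&(b[:,0]>.39)]
s=least_squares(res,[q[:,1].mean(),0.1,.046],args=(q,),loss="soft_l1",f_scale=.002); print(len(q),s.x,np.abs(s.fun).mean())
a=np.array([1,s.x[1],0]);a/=np.linalg.norm(a)
al=(b-[.46,s.x[0],.046])@a; print("along",np.percentile(al,[0,1,99,100]),b[:,2].max())
# rest heights
u=np.array([.9925,.1225,0]);y=np.array([-.1225,.9925,0]);c=np.array([.4932,-.2283,0])
r=P-c; X=r@u;Y=r@y
m=(abs(X)<.1)
for yy in np.arange(-.06,.15,.005):
    k=m&(abs(Y-yy)<.0025)&(P[:,2]<.08); print(round(yy,3),k.sum(),np.median(P[k,2]).round(4),np.percentile(P[k,2],90).round(4))
E
```

```text
1807 [-0.01401045  0.11069918  0.04662006] 0.0017405142805308343
along [-0.0837062  -0.08281147  0.11546244  0.12099993] 0.10160787875471035
-0.06 126 0.0007 0.0048
-0.055 117 0.0013 0.0048
-0.05 127 0.0015 0.0054
-0.045 55 0.0092 0.014
-0.04 138 0.0143 0.0177
-0.035 148 0.0073 0.0152
-0.03 72 0.0166 0.02
-0.025 126 0.0196 0.0232
-0.02 182 0.0165 0.0211
-0.015 136 0.0069 0.0121
-0.01 125 0.0063 0.0104
-0.005 128 0.0066 0.0106
-0.0 128 0.006 0.0096
0.005 120 0.0067 0.0094
0.01 126 0.0059 0.0101
0.015 112 0.0068 0.0111
0.02 86 0.0167 0.0203
0.025 132 0.0192 0.0233
0.03 168 0.0162 0.021
0.035 94 0.0156 0.0199
0.04 131 0.0162 0.0212
0.045 130 0.0148 0.0188
0.05 127 0.0147 0.018
0.055 134 0.0142 0.0176
0.06 131 0.0129 0.0163
0.065 126 0.0128 0.0164
0.07 136 0.0116 0.015
0.075 125 0.0108 0.0154
0.08 135 0.0102 0.0137
0.085 122 0.0094 0.0127
0.09 132 0.0091 0.0132
0.095 127 0.0081 0.0117
0.1 130 0.0069 0.0112
0.105 131 0.0067 0.0102
0.11 124 0.0062 0.0102
0.115 133 0.0053 0.0087
0.12 127 0.0046 0.0076
0.125 130 0.0033 0.0074
0.13 128 0.0024 0.0063
0.135 125 0.0017 0.0059
0.14 129 0.0009 0.0045
0.145 124 0.0004 0.0049
```

```bash
python3 - <<'E'
from h import *
from scipy.spatial.transform import Rotation as R
o=bot.get_obs(); print(R.from_quat(o["tool_rot"]).as_matrix().round(3))
u=np.array([.9925,.1225]);y=np.array([-.1225,.9925]);c=np.array([.4932,-.2283])
print("petri",px2w("top",178,268,.013),"notebook R edge",px2w("top",158,253,.01))
for Y in [.31,.2166+.046+.011,.1,.05,0]:print(Y,c+Y*y-.005*u)
E
```

```text
[[-0.     0.971  0.24 ]
 [ 0.002  0.24  -0.971]
 [-1.    -0.    -0.002]]
petri [0.4272359  0.25382263 0.013     ] notebook R edge [0.46876453 0.31130271 0.01      ]
0.31 [0.4502625 0.0787625]
0.2736 [0.4547215 0.0426355]
0.1 [ 0.4759875 -0.1296625]
0.05 [ 0.4821125 -0.1792875]
0 [ 0.4882375 -0.2289125]
```

Request:
{"op": "step_arm", "data": {
  "series": [
    {"x": 4, "y": 6, "z": 0, "twist": 7, "jaw": 6},
    {"x": 8, "y": 12, "z": 0, "twist": 14, "jaw": 6},
    {"x": 10, "y": 16, "z": 0, "twist": 21, "jaw": 6},
    {"x": 12, "y": 20, "z": 0, "twist": 28, "jaw": 6},
    {"x": 14, "y": 24, "z": 0, "twist": 35, "jaw": 6},
    {"x": 16, "y": 27, "z": 0, "twist": 42, "jaw": 6},
    {"x": 18, "y": 31, "z": 0, "twist": 49, "jaw": 6},
    {"x": 20, "y": 34, "z": 0, "twist": 56, "jaw": 6},
    {"x": 22, "y": 38, "z": 0, "twist": 63, "jaw": 6},
    {"x": 24, "y": 41, "z": 0, "twist": 70, "jaw": 6}
  ]
}}

```text
clock: 0.98
eef_pos: [0.3303, -0.1237, 0.2307]
tool_rot: [0.036, 0.707, -0.036, 0.706]
ft_force: [1.7, -0.7, 0.6]
grip_width: 0.0602
```

Request:
{"op": "step_arm", "data": {
  "series": [
    {"x": 2, "y": 4, "z": 0, "twist": 5, "jaw": 6},
    {"x": 4, "y": 8, "z": 0, "twist": 10, "jaw": 6},
    {"x": 7, "y": 12, "z": 0, "twist": 12.8, "jaw": 6},
    {"x": 9, "y": 16, "z": 0, "twist": 12.8, "jaw": 6},
    {"x": 11, "y": 19, "z": 0, "twist": 12.8, "jaw": 6},
    {"x": 12, "y": 21, "z": -2, "twist": 12.8, "jaw": 6},
    {"x": 12, "y": 21, "z": -6, "twist": 12.8, "jaw": 6},
    {"x": 12, "y": 21, "z": -10, "twist": 12.8, "jaw": 6},
    {"x": 12, "y": 21, "z": -14, "twist": 12.8, "jaw": 6},
    {"x": 12, "y": 21, "z": -14, "twist": 12.8, "jaw": 6}
  ]
}}

```text
clock: 1.82
eef_pos: [0.4435, 0.0855, 0.0835]
tool_rot: [-0.045, 0.712, 0.043, 0.7]
ft_force: [-2.3, -0.2, -0.9]
grip_width: 0.0598
```

```bash
python3 - <<'E'
from h import *
print(bot.get_obs())
im,d=bot.camera("scene"); cv2.imwrite("pics/s1.png",im[:,:,::-1])
im,d=bot.camera("wrist"); cv2.imwrite("pics/w1.png",im[:,:,::-1])
E
```

```text
{'clock': 1.8167, 'joint_pos': array([ 1.90452393e-01,  2.85014194e-01, -3.50098050e-01,  9.52702108e-01,
       -1.28932818e-04,  1.63748217e+00]), 'joint_vel': array([-0.01257675, -0.07802922,  0.11956811,  0.1706441 ,  0.0004232 ,
        0.00079081]), 'tau': array([ 2.14124322e-01, -3.64636123e+01,  2.38878536e+01, -2.12325990e+00,
        6.51058654e-03,  6.06369304e-05]), 'eef_pos': array([0.44347613, 0.08545747, 0.08349277]), 'tool_rot': array([-0.0445456 ,  0.7116889 ,  0.04291232,  0.69976649]), 'ft_force': array([-2.3447544 , -0.18863382, -0.94517448]), 'ft_torque': array([-0.01445921,  0.09561838,  0.01177899]), 'grip_width': 0.05980895349325656}
```

View pics/w1.png

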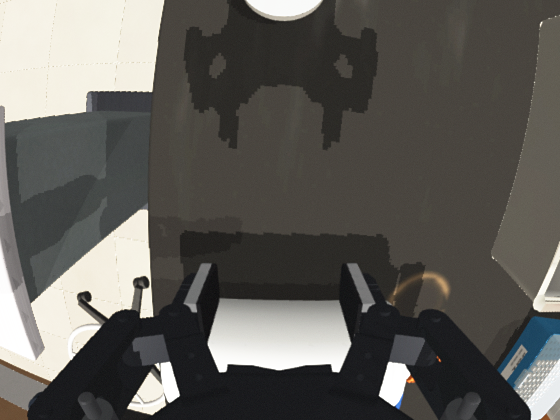

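View pics/s1.png

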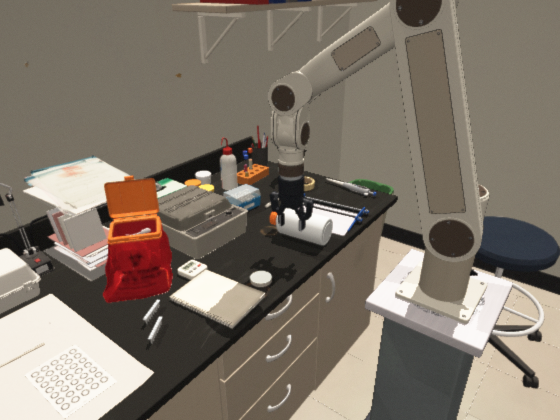

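Request:
{"op": "step_arm", "data": {
  "series": [
    {"x": 0.6, "z": -2.5, "jaw": 6},
    {"x": 0.6, "z": -4.8, "jaw": 6},
    {"x": 0.6, "z": -4.8, "jaw": 6},
    {"x": 0.8, "y": -1.2, "z": -4.8, "jaw": 6},
    {"x": 1.0, "y": -2.4, "z": -4.8, "jaw": 6},
    {"x": 1.1, "y": -3.4, "z": -4.8, "jaw": 6},
    {"x": 1.1, "y": -3.8, "z": -4.8, "jaw": 6},
    {"x": 1.1, "y": -4.1, "z": -4.8, "jaw": 6},
    {"x": 1.1, "y": -4.4, "z": -4.8, "jaw": 6},
    {"x": 1.1, "y": -4.6, "z": -4.8, "jaw": 6}
  ]
}}

```text
$.series[0]: bad value
```

```bash
cat >> h.py <<'E'
from scipy.optimize import least_squares
U=np.array([.9925,.1225,0]);Yv=np.array([-.1225,.9925,0]);C=np.array([.4932,-.2283,0])
def rest(p): r=np.asarray(p)-C; return np.array([r@U,r@Yv,r[2]])
def look(tag):
    o=bot.get_obs(); print("t",o["clock"],"tcp",o["eef_pos"].round(4),"rest",rest(o["eef_pos"]).round(4),"F",o["ft_force"].round(2))
    for n in ["top","scene"]:
        im,d=bot.camera(n)
        P=cloud(n,d); 
        im=np.ascontiguousarray(im[:,:,::-1])
        sl=(slice(190,300),slice(240,400)) if n=="top" else (slice(160,260),slice(240,400))
        cv2.imwrite(f"pics/{n}_{tag}.png",cv2.resize(im[sl],None,fx=4.8,fy=4.8,interpolation=cv2.INTER_CUBIC))
E
python3 -c "
from h import *
look('a')"
```

```text
t 1.9167 tcp [0.4488 0.0861 0.09  ] rest [-0.0055  0.3174  0.09  ] F [ 0.61 -0.54  0.5 ]
```

View pics/top_a.png

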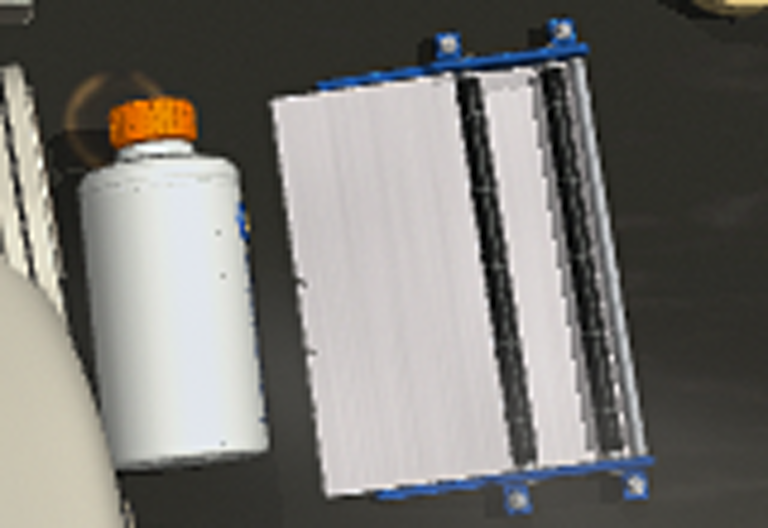

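View pics/scene_a.png

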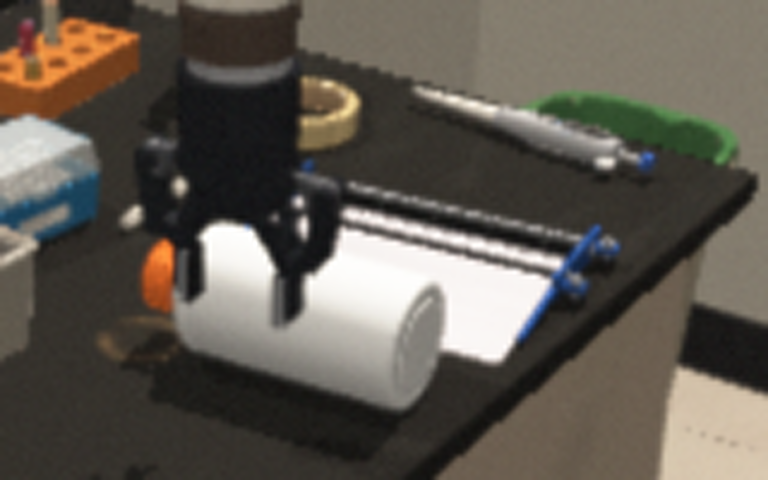

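Request:
{"op": "step_arm", "data": {
  "series": [
    {"x": 0, "y": 0, "z": -3, "twist": 0, "jaw": 6},
    {"x": 0, "y": 0, "z": -5.5, "twist": 0, "jaw": 6},
    {"x": 0, "y": 0, "z": -5.5, "twist": 0, "jaw": 6},
    {"x": 0.2, "y": -1.2, "z": -5.5, "twist": 0, "jaw": 6},
    {"x": 0.3, "y": -2.4, "z": -5.5, "twist": 0, "jaw": 6},
    {"x": 0.4, "y": -3.4, "z": -5.5, "twist": 0, "jaw": 6},
    {"x": 0.5, "y": -3.9, "z": -5.5, "twist": 0, "jaw": 6},
    {"x": 0.5, "y": -4.2, "z": -5.5, "twist": 0, "jaw": 6},
    {"x": 0.5, "y": -4.5, "z": -5.5, "twist": 0, "jaw": 6},
    {"x": 0.5, "y": -4.7, "z": -5.5, "twist": 0, "jaw": 6}
  ]
}}

```text
clock: 2.85
eef_pos: [0.4576, 0.0393, 0.0386]
tool_rot: [-0.043, 0.705, 0.043, 0.707]
ft_force: [-0.8, 0.2, 0.5]
grip_width: 0.06
```

```bash
python3 -c "
from h import *
look('b')"
```

```text
t 2.85 tcp [0.4576 0.0393 0.0386] rest [-0.0026  0.27    0.0386] F [-0.8   0.2   0.49]
```

View pics/top_b.png

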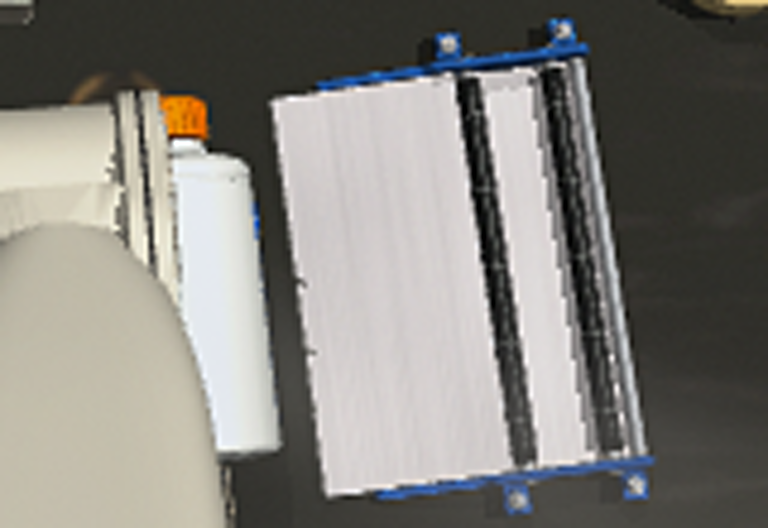

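View pics/scene_b.png

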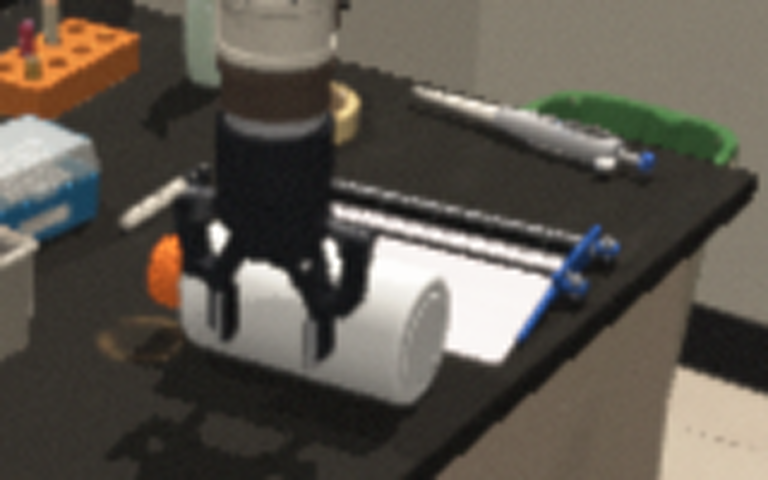

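Request:
{"op": "step_arm", "data": {
  "series": [
    {"x": 0.1, "y": -0.6, "z": -0.1, "twist": 0, "jaw": 6},
    {"x": 0.15, "y": -1.3, "z": -0.1, "twist": 0, "jaw": 6},
    {"x": 0.2, "y": -2.0, "z": -0.1, "twist": 0, "jaw": 6},
    {"x": 0.3, "y": -2.7, "z": -0.1, "twist": 0, "jaw": 6},
    {"x": 0.4, "y": -3.4, "z": -0.1, "twist": 0, "jaw": 6},
    {"x": 0.45, "y": -4.1, "z": -0.1, "twist": 0, "jaw": 6},
    {"x": 0.5, "y": -4.8, "z": 0, "twist": 0, "jaw": 6},
    {"x": 0.6, "y": -5.5, "z": 0, "twist": 0, "jaw": 6},
    {"x": 0.7, "y": -6.2, "z": 0, "twist": 0, "jaw": 6},
    {"x": 0.8, "y": -6.9, "z": 0, "twist": 0, "jaw": 6}
  ]
}}

```text
clock: 3.78
eef_pos: [0.4653, -0.0301, 0.0383]
tool_rot: [-0.043, 0.705, 0.044, 0.707]
ft_force: [-0.7, 4.2, 3.7]
grip_width: 0.0601
```

```bash
python3 -c "
from h import *
look('c')"
```

```text
t 3.7833 tcp [ 0.4653 -0.0301  0.0383] rest [-0.0034  0.2001  0.0383] F [-0.69  4.24  3.71]
```

View pics/top_c.png

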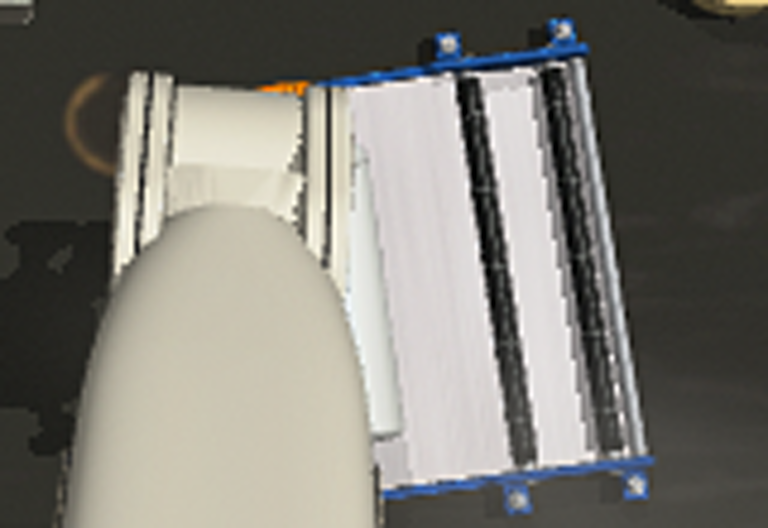

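View pics/scene_c.png

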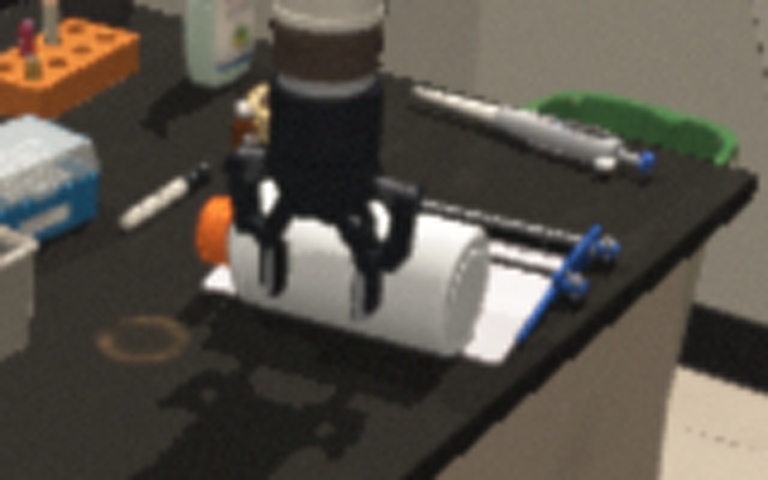

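Request:
{"op": "step_arm", "data": {
  "series": [
    {"x": 0.05, "y": -0.4, "z": 0.1, "twist": 0, "jaw": 6},
    {"x": 0.1, "y": -0.8, "z": 0.2, "twist": 0, "jaw": 6},
    {"x": 0.15, "y": -1.2, "z": 0.3, "twist": 0, "jaw": 6},
    {"x": 0.2, "y": -1.6, "z": 0.4, "twist": 0, "jaw": 6},
    {"x": 0.25, "y": -2.0, "z": 0.5, "twist": 0, "jaw": 6},
    {"x": 0.3, "y": -2.4, "z": 0.6, "twist": 0, "jaw": 6}
  ]
}}

```text
clock: 4.38
eef_pos: [0.4687, -0.0547, 0.0446]
tool_rot: [-0.043, 0.705, 0.043, 0.707]
ft_force: [-0.7, 2.9, 2.5]
grip_width: 0.0599
```

```bash
python3 -c "
from h import *
look('d')"
```

```text
t 4.3833 tcp [ 0.4687 -0.0547  0.0446] rest [-0.003   0.1753  0.0446] F [-0.73  2.92  2.53]
```

View pics/scene_d.png

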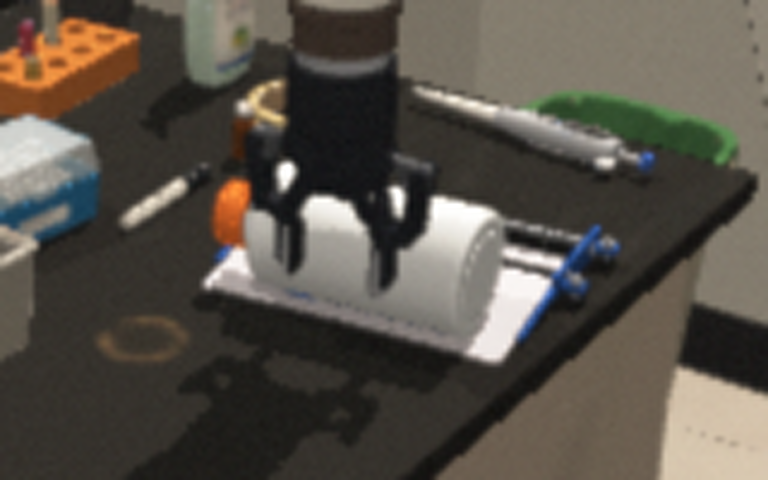

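Request:
{"op": "step_arm", "data": {
  "series": [
    {"x": 0.05, "y": -0.5, "z": 0.1, "twist": 0, "jaw": 6},
    {"x": 0.1, "y": -1.0, "z": 0.2, "twist": 0, "jaw": 6},
    {"x": 0.2, "y": -1.5, "z": 0.3, "twist": 0, "jaw": 6},
    {"x": 0.25, "y": -2.0, "z": 0.4, "twist": 0, "jaw": 6},
    {"x": 0.3, "y": -2.5, "z": 0.5, "twist": 0, "jaw": 6},
    {"x": 0.35, "y": -3.0, "z": 0.6, "twist": 0, "jaw": 6},
    {"x": 0.4, "y": -3.5, "z": 0.7, "twist": 0, "jaw": 6},
    {"x": 0.5, "y": -4.0, "z": 0.75, "twist": 0, "jaw": 6},
    {"x": 0.55, "y": -4.5, "z": 0.8, "twist": 0, "jaw": 6},
    {"x": 0.6, "y": -5.0, "z": 0.9, "twist": 0, "jaw": 6}
  ]
}}

```text
clock: 5.32
eef_pos: [0.4749, -0.1065, 0.0534]
tool_rot: [-0.043, 0.705, 0.041, 0.707]
ft_force: [0.9, 4.1, 4.1]
grip_width: 0.0599
```

```bash
python3 -c "
from h import *
look('e')"
```

```text
t 5.3167 tcp [ 0.4749 -0.1065  0.0534] rest [-0.0033  0.1232  0.0534] F [0.95 4.06 4.1 ]
```

View pics/scene_e.png

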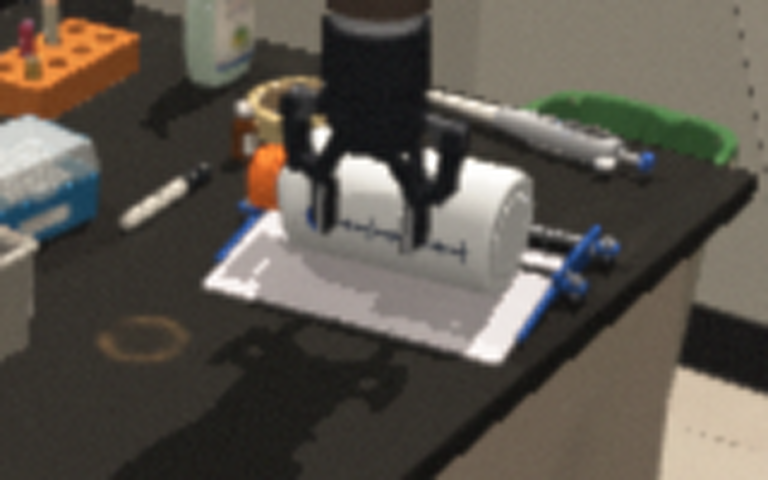

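View pics/top_e.png

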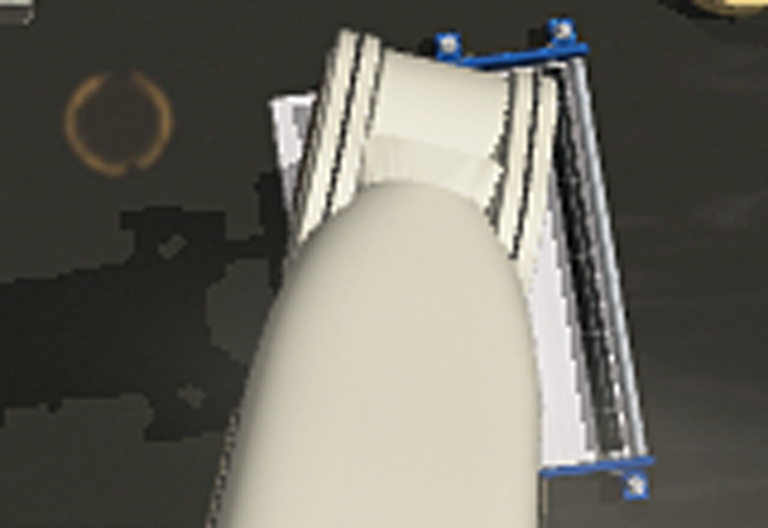

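Request:
{"op": "step_arm", "data": {
  "series": [
    {"x": 0.05, "y": -0.4, "z": 0.05, "twist": 0, "jaw": 6},
    {"x": 0.1, "y": -0.8, "z": 0.1, "twist": 0, "jaw": 6},
    {"x": 0.15, "y": -1.2, "z": 0.15, "twist": 0, "jaw": 6},
    {"x": 0.2, "y": -1.6, "z": 0.2, "twist": 0, "jaw": 6},
    {"x": 0.25, "y": -2.0, "z": 0.25, "twist": 0, "jaw": 6},
    {"x": 0.3, "y": -2.4, "z": 0.3, "twist": 0, "jaw": 6}
  ]
}}

```text
clock: 5.92
eef_pos: [0.4779, -0.1322, 0.0563]
tool_rot: [-0.044, 0.705, 0.04, 0.707]
ft_force: [0.3, 3.2, 1.5]
grip_width: 0.0601
```

```bash
python3 -c "
from h import *
look('f')"
```

```text
t 5.9167 tcp [ 0.4779 -0.1322  0.0563] rest [-0.0034  0.0972  0.0563] F [0.3  3.18 1.46]
```

View pics/scene_f.png

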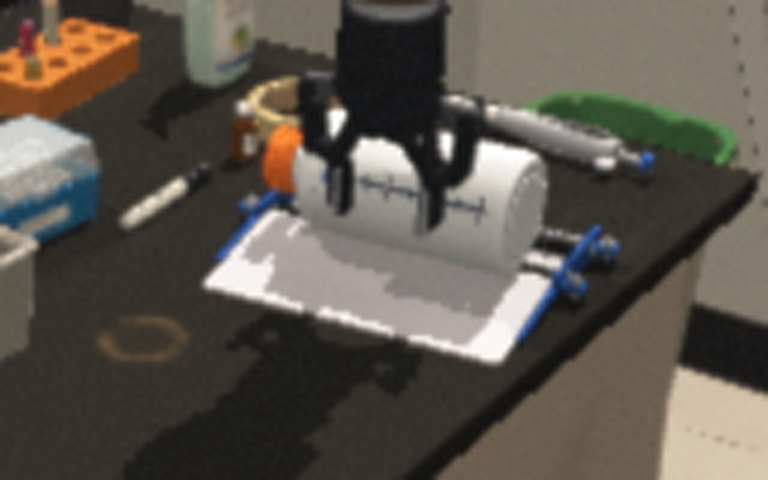

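Request:
{"op": "step_arm", "data": {
  "series": [
    {"x": 0.05, "y": -0.3, "z": 0.05, "twist": 0, "jaw": 6},
    {"x": 0.1, "y": -0.6, "z": 0.1, "twist": 0, "jaw": 6},
    {"x": 0.1, "y": -0.9, "z": 0.15, "twist": 0, "jaw": 6}
  ]
}}

```text
clock: 6.27
eef_pos: [0.4791, -0.1426, 0.0577]
tool_rot: [-0.044, 0.705, 0.039, 0.707]
ft_force: [-1.1, 0.3, 1.1]
grip_width: 0.0602
```

Request:
{"op": "step_arm", "data": {
  "series": [
    {"x": 0.05, "y": -0.3, "z": 0.05, "twist": 0, "jaw": 6},
    {"x": 0.1, "y": -0.6, "z": 0.1, "twist": 0, "jaw": 6}
  ]
}}

```text
clock: 6.43
eef_pos: [0.48, -0.1494, 0.0587]
tool_rot: [-0.044, 0.705, 0.038, 0.707]
ft_force: [-0.5, 0.7, 0.3]
grip_width: 0.0597
```

```bash
python3 -c "
from h import *
look('g')"
```

```text
t 6.4333 tcp [ 0.48   -0.1494  0.0587] rest [-0.0035  0.0799  0.0587] F [-0.52  0.69  0.26]
```

View pics/scene_g.png

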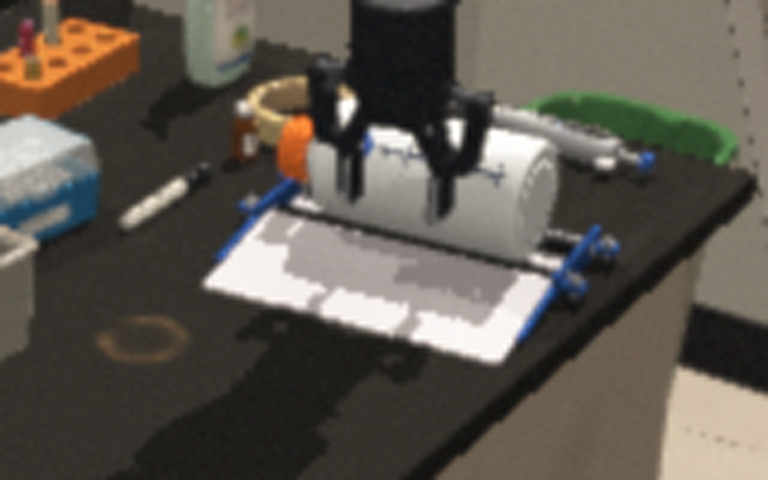

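```bash
cat >> h.py <<'E'
def fit(show=True):
    im,d=bot.camera("scene"); P=cloud("scene",d).reshape(-1,3); c=im.reshape(-1,3).astype(int)
    r=P-C; X=r@U;Y=r@Yv
    sat=c.max(1)-c.min(1)
    k=(d.reshape(-1)>0)&(abs(X)<.07)&(abs(Y)<.1)&(P[:,2]>.035)&(P[:,2]<.12)&(c.min(1)>110)&(sat<40)
    q=np.c_[X,Y,P[:,2]][k]
    f=lambda p:np.hypot(q[:,1]-p[0]-p[1]*q[:,0],q[:,2]-p[2])-.046
    s=least_squares(f,[.02,0,.06],loss="soft_l1",f_scale=.002)
    print("fit n",len(q),"Y,yaw,z",s.x.round(4),"res",np.abs(s.fun).mean().round(4))
    return im,d
E
python3 -c "
from h import *
fit()"
```

```text
fit n 451 Y,yaw,z [ 0.0072 -0.0053  0.0594] res 0.0027
```

Request:
{"op": "step_arm", "data": {
  "series": [
    {"x": -0.2, "y": 1, "z": 0, "twist": 0, "jaw": 6},
    {"x": -0.4, "y": 3, "z": 2, "twist": 0, "jaw": 6},
    {"x": -0.6, "y": 6, "z": 5, "twist": 0, "jaw": 6},
    {"x": -0.6, "y": 10, "z": 8, "twist": 0, "jaw": 6},
    {"x": -0.6, "y": 14, "z": 10, "twist": 0, "jaw": 6},
    {"x": -0.6, "y": 18, "z": 10, "twist": 0, "jaw": 6},
    {"x": -0.6, "y": 20, "z": 10, "twist": 0, "jaw": 6}
  ]
}}

```text
clock: 7.17
eef_pos: [0.4747, 0.0542, 0.161]
tool_rot: [-0.044, 0.703, 0.039, 0.708]
ft_force: [1.2, -0.0, -0.4]
grip_width: 0.0604
```

```bash
python3 -c "
from h import *
fit();look('h')"
```

```text
fit n 833 Y,yaw,z [0.0031 0.0104 0.057 ] res 0.0022
t 7.2167 tcp [0.4742 0.0582 0.1602] rest [0.0163 0.2867 0.1602] F [ 0.16  2.86 -0.26]
```

View pics/scene_h.png

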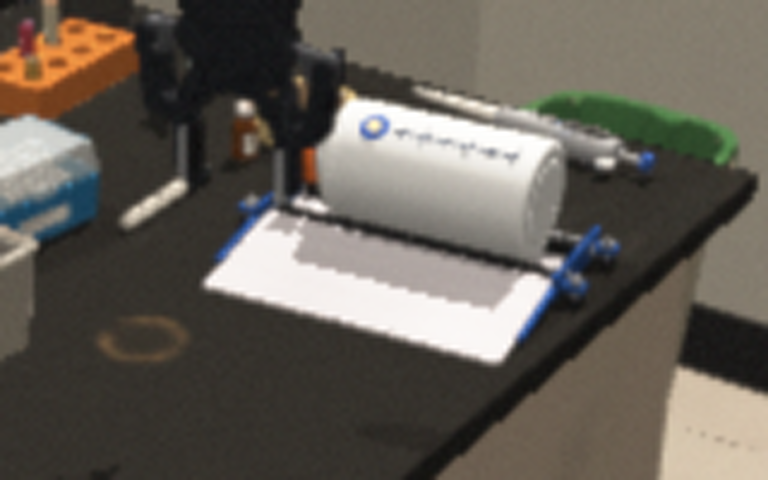

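View pics/top_h.png

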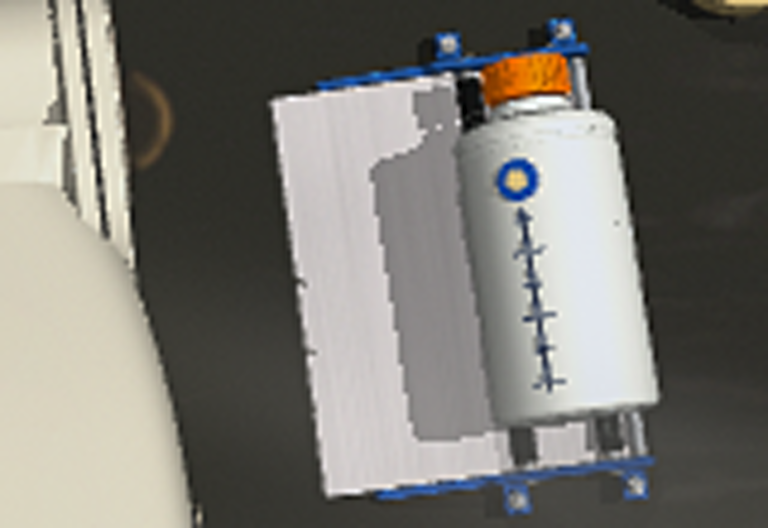

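```bash
cat >> h.py <<'E'
def roll(n,u,v,y0=0,z0=.059,yaw=0):
    K,R,t=I[n]["camera_matrix"],I[n]["R"],I[n]["t"]
    r=R.T@np.array([(u-K[0,2])/K[0,0],(v-K[1,2])/K[1,1],1]); c=-R.T@t
    c=rest(c); r=np.array([r@U,r@Yv,r[2]])
    oy,oz=c[1]-y0,c[2]-z0
    a=r[1]**2+r[2]**2;b=oy*r[1]+oz*r[2];cc=oy**2+oz**2-.046**2
    s=(-b-np.sqrt(b*b-a*cc))/a; p=c+s*r
    return p, np.arctan2(-(p[1]-y0),p[2]-z0)   # lean toward -Y positive
E
python3 -c "
from h import *
f=lambda a,b:(a/4.8+240,b/4.8+190)
g=lambda a,b:(a/4.8+240,b/4.8+160)
for y0 in (0,.003):
  print(y0,'top',roll('top',*f(518,180),y0),roll('top',*f(548,385),y0),'scene',roll('scene',*g(374,126),y0),roll('scene',*g(517,157),y0))
print('sil',[ (a,rest(px2w('top',*f(*a),.059)).round(4)) for a in [(470,200),(628,200),(490,380),(652,360),(575,415),(525,60)]])
"
```

```text
0 top (array([0.03776312, 0.02008598, 0.10038301]), np.float64(-0.45187337239470565)) (array([-0.07527009,  0.02025607,  0.10030002]), np.float64(-0.45598779086841973)) scene (array([0.03763462, 0.02582151, 0.09706901]), np.float64(-0.5960006319249425)) (array([-0.07636601,  0.02527087,  0.09743674]), np.float64(-0.5816061134130976))
0.003 top (array([0.03757637, 0.02030588, 0.1016205 ]), np.float64(-0.3857074558390423)) (array([-0.07535113,  0.02047805,  0.10155018]), np.float64(-0.38975046459378415)) scene (array([0.03686346, 0.02752528, 0.09791671]), np.float64(-0.5623292630236645)) (array([-0.07698082,  0.02695181,  0.09827227]), np.float64(-0.5476606575028213))
sil [((470, 200), array([0.0358, 0.0414, 0.059 ])), ((628, 200), array([ 0.0254, -0.0475,  0.059 ])), ((490, 380), array([-0.066 ,  0.0447,  0.059 ])), ((652, 360), array([-0.0657, -0.047 ,  0.059 ])), ((575, 415), array([-0.0908,  0.0004,  0.059 ])), ((525, 60), array([ 0.1124, -0.0014,  0.059 ]))]
```

Request:
{"op": "step_arm", "data": {
  "series": [
    {"x": 0.2, "y": -4, "z": 0, "twist": 0, "jaw": 0},
    {"x": 0.4, "y": -8, "z": 0, "twist": 0, "jaw": 0},
    {"x": 0.5, "y": -12, "z": 0, "twist": 0, "jaw": 0},
    {"x": 0.6, "y": -16, "z": 0, "twist": 0, "jaw": 0},
    {"x": 0.8, "y": -20, "z": 0, "twist": 0, "jaw": 0},
    {"x": 0.9, "y": -24, "z": 0, "twist": 0, "jaw": 0},
    {"x": 1, "y": -27, "z": 0, "twist": 0, "jaw": 0},
    {"x": 1, "y": -28, "z": -1.5, "twist": 0, "jaw": 0},
    {"x": 1, "y": -28, "z": -3, "twist": 0, "jaw": 0},
    {"x": 1, "y": -28, "z": -3, "twist": 0, "jaw": 0}
  ]
}}

```text
clock: 8.15
eef_pos: [0.4802, -0.2277, 0.1254]
tool_rot: [-0.043, 0.707, 0.04, 0.705]
ft_force: [-1.0, 0.2, 0.0]
grip_width: -0.0002
```

Request:
{"op": "step_arm", "data": {
  "series": [
    {"x": 0, "y": 0, "z": 0, "twist": 0, "jaw": 0},
    {"x": 0, "y": 0, "z": 0, "twist": 0, "jaw": 0}
  ]
}}

```text
clock: 8.32
eef_pos: [0.4791, -0.2277, 0.1251]
tool_rot: [-0.043, 0.708, 0.04, 0.704]
ft_force: [-0.5, 0.4, 0.4]
grip_width: -0.0002
```

```bash
python3 -c "
from h import *
look('i')"
```

```text
t 8.3167 tcp [ 0.4791 -0.2277  0.1251] rest [-0.0139  0.0023  0.1251] F [-0.49  0.4   0.4 ]
```

View pics/scene_i.png

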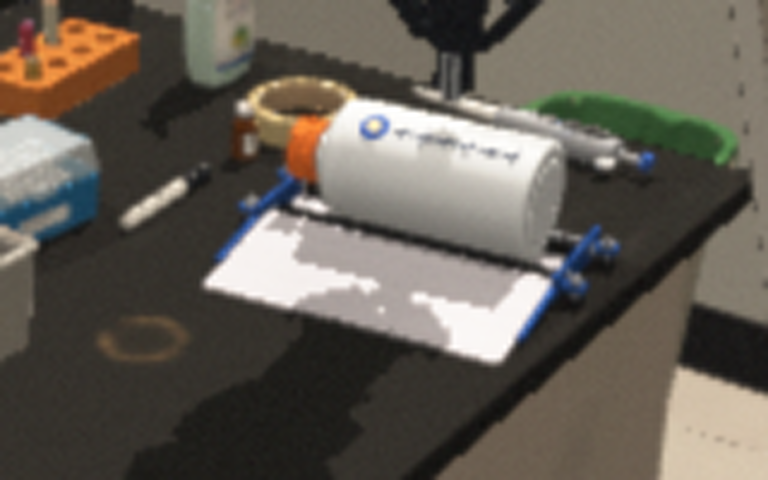

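Request:
{"op": "step_arm", "data": {
  "series": [
    {"x": 0.4, "y": 0.8, "z": -0.6, "twist": 0, "jaw": 0},
    {"x": 0.4, "y": 0.8, "z": -1.3, "twist": 0, "jaw": 0},
    {"x": 0.4, "y": 0.8, "z": -1.6, "twist": 0, "jaw": 0},
    {"x": 0.4, "y": 0.8, "z": -1.6, "twist": 0, "jaw": 0}
  ]
}}

```text
clock: 8.75
eef_pos: [0.4838, -0.2186, 0.109]
tool_rot: [-0.044, 0.707, 0.04, 0.704]
ft_force: [-0.3, 0.4, 0.1]
grip_width: 0.0003
```

Request:
{"op": "step_arm", "data": {
  "series": [
    {"x": 0, "y": 0, "z": -0.1, "twist": 0, "jaw": 0},
    {"x": 0, "y": 0, "z": -0.2, "twist": 0, "jaw": 0}
  ]
}}

```text
clock: 8.92
eef_pos: [0.4837, -0.2184, 0.1068]
tool_rot: [-0.044, 0.707, 0.041, 0.704]
ft_force: [-0.9, -0.2, 0.2]
grip_width: -0.0001
```

Request:
{"op": "step_arm", "data": {
  "series": [
    {"x": 0, "y": 0, "z": -0.1, "twist": 0, "jaw": 0},
    {"x": 0, "y": 0, "z": -0.1, "twist": 0, "jaw": 0}
  ]
}}

```text
clock: 9.08
eef_pos: [0.4837, -0.2184, 0.1056]
tool_rot: [-0.044, 0.708, 0.041, 0.704]
ft_force: [-0.8, 0.4, -0.0]
grip_width: -0.0001
```

Request:
{"op": "step_arm", "data": {
  "series": [
    {"x": 0, "y": 0, "z": -0.1, "twist": 0, "jaw": 0},
    {"x": 0, "y": 0, "z": -0.1, "twist": 0, "jaw": 0}
  ]
}}

```text
clock: 9.25
eef_pos: [0.4836, -0.2185, 0.1045]
tool_rot: [-0.043, 0.708, 0.041, 0.704]
ft_force: [0.1, 0.5, 0.4]
grip_width: -0.0002
```

Request:
{"op": "step_arm", "data": {
  "series": [
    {"x": 0, "y": 0, "z": -0.1, "twist": 0, "jaw": 0},
    {"x": 0, "y": 0, "z": -0.1, "twist": 0, "jaw": 0}
  ]
}}

```text
clock: 9.42
eef_pos: [0.4837, -0.2186, 0.1036]
tool_rot: [-0.043, 0.707, 0.04, 0.704]
ft_force: [-0.0, -0.2, 0.1]
grip_width: 0.0001
```

Request:
{"op": "step_arm", "data": {
  "series": [
    {"x": 0, "y": 0, "z": -0.06, "twist": 0, "jaw": 0},
    {"x": 0, "y": 0, "z": -0.06, "twist": 0, "jaw": 0}
  ]
}}

```text
clock: 9.58
eef_pos: [0.4838, -0.2187, 0.1035]
tool_rot: [-0.044, 0.707, 0.04, 0.704]
ft_force: [-0.7, 0.4, 2.1]
grip_width: 0.0001
```

Request:
{"op": "step_arm", "data": {
  "series": [
    {"x": 0, "y": 0, "z": -0.06, "twist": 0, "jaw": 0},
    {"x": 0, "y": 0, "z": -0.06, "twist": 0, "jaw": 0}
  ]
}}

```text
clock: 9.75
eef_pos: [0.4839, -0.2188, 0.1034]
tool_rot: [-0.044, 0.707, 0.04, 0.705]
ft_force: [-1.4, 0.5, 4.9]
grip_width: 0.0002
```

Request:
{"op": "step_arm", "data": {
  "series": [
    {"x": 0, "y": 0, "z": -0.06, "twist": 0, "jaw": 0},
    {"x": 0, "y": 0, "z": -0.06, "twist": 0, "jaw": 0}
  ]
}}

```text
clock: 9.92
eef_pos: [0.4839, -0.2188, 0.1034]
tool_rot: [-0.044, 0.707, 0.04, 0.705]
ft_force: [-1.4, 0.5, 5.7]
grip_width: -0.0001
```

Request:
{"op": "step_arm", "data": {
  "series": [
    {"x": 0, "y": -0.1, "z": -0.07, "twist": 0, "jaw": 0},
    {"x": 0.05, "y": -0.3, "z": -0.07, "twist": 0, "jaw": 0},
    {"x": 0.05, "y": -0.5, "z": -0.07, "twist": 0, "jaw": 0},
    {"x": 0.1, "y": -0.7, "z": -0.07, "twist": 0, "jaw": 0}
  ]
}}

```text
clock: 10.25
eef_pos: [0.4848, -0.2255, 0.1034]
tool_rot: [-0.044, 0.707, 0.04, 0.705]
ft_force: [-3.1, 2.6, 8.0]
grip_width: -0.0002
```

```bash
python3 -c "
from h import *
look('j');fit()"
```

```text
t 10.25 tcp [ 0.4848 -0.2255  0.1034] rest [-0.0079  0.0038  0.1034] F [-3.1   2.63  7.97]
fit n 829 Y,yaw,z [0.0029 0.0033 0.0565] res 0.0021
```

View pics/scene_j.png

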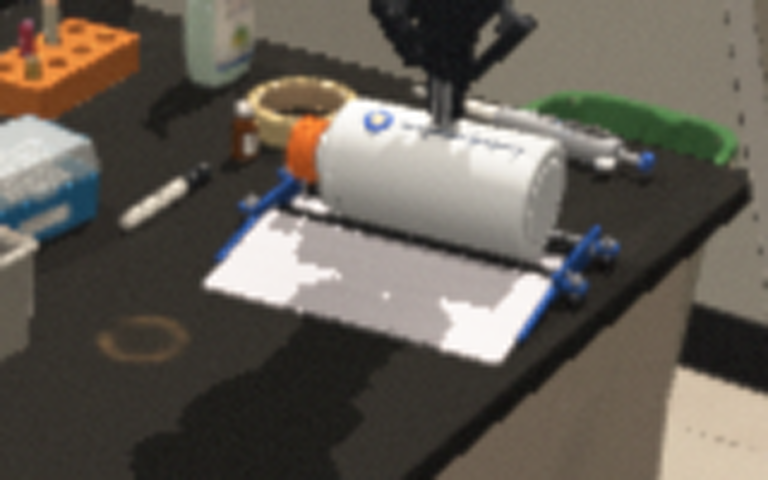

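Request:
{"op": "step_arm", "data": {
  "series": [
    {"x": 0, "y": -0.3, "z": -0.06, "twist": 0, "jaw": 0},
    {"x": 0, "y": -0.5, "z": -0.06, "twist": 0, "jaw": 0},
    {"x": 0.05, "y": -0.7, "z": -0.06, "twist": 0, "jaw": 0},
    {"x": 0.05, "y": -0.9, "z": -0.06, "twist": 0, "jaw": 0}
  ]
}}

```text
clock: 10.73
eef_pos: [0.4858, -0.2345, 0.1035]
tool_rot: [-0.044, 0.706, 0.04, 0.705]
ft_force: [-0.1, 1.9, 4.0]
grip_width: -0.0002
```

```bash
python3 -c "
from h import *
look('k');fit()"
```

```text
t 10.7333 tcp [ 0.4858 -0.2345  0.1035] rest [-0.0081 -0.0053  0.1035] F [-0.07  1.92  4.03]
fit n 830 Y,yaw,z [0.003  0.0065 0.0568] res 0.0022
```

View pics/scene_k.png

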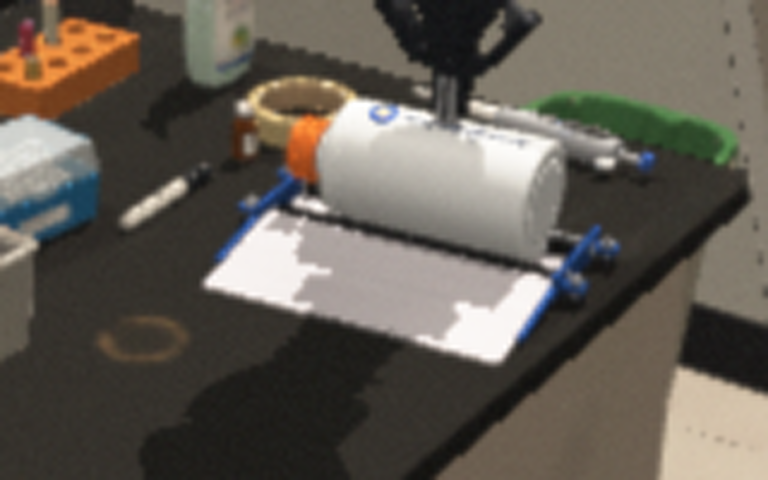

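Request:
{"op": "step_arm", "data": {
  "series": [
    {"x": 0, "y": -0.3, "z": -0.07, "twist": 0, "jaw": 0},
    {"x": 0.05, "y": -0.5, "z": -0.07, "twist": 0, "jaw": 0},
    {"x": 0.05, "y": -0.6, "z": -0.07, "twist": 0, "jaw": 0}
  ]
}}

```text
clock: 11.13
eef_pos: [0.4866, -0.2409, 0.103]
tool_rot: [-0.044, 0.706, 0.04, 0.706]
ft_force: [-0.8, 1.7, 3.7]
grip_width: 0.0001
```

Request:
{"op": "step_arm", "data": {
  "series": [
    {"x": 0, "y": 0, "z": 0.5, "twist": 0, "jaw": 0},
    {"x": 0, "y": 0, "z": 3, "twist": 0, "jaw": 0},
    {"x": -0.2, "y": 4, "z": 4, "twist": 0, "jaw": 0},
    {"x": -0.4, "y": 8, "z": 4, "twist": 0, "jaw": 0},
    {"x": -0.6, "y": 12, "z": 4, "twist": 0, "jaw": 0},
    {"x": -0.8, "y": 16, "z": 4, "twist": 0, "jaw": 0},
    {"x": -1, "y": 20, "z": 4, "twist": 0, "jaw": 0},
    {"x": -1.2, "y": 24, "z": 4, "twist": 0, "jaw": 0},
    {"x": -1.4, "y": 28, "z": 4, "twist": 0, "jaw": 0}
  ]
}}

```text
clock: 11.88
eef_pos: [0.4721, 0.0407, 0.143]
tool_rot: [-0.044, 0.706, 0.04, 0.706]
ft_force: [0.5, 0.0, 0.2]
grip_width: -0.0002
```

```bash
python3 -c "
from h import *
look('l');fit()"
```

```text
t 11.8833 tcp [0.4721 0.0407 0.143 ] rest [0.012  0.2696 0.143 ] F [0.53 0.03 0.18]
fit n 846 Y,yaw,z [0.0032 0.0082 0.0567] res 0.0022
```

View pics/scene_l.png

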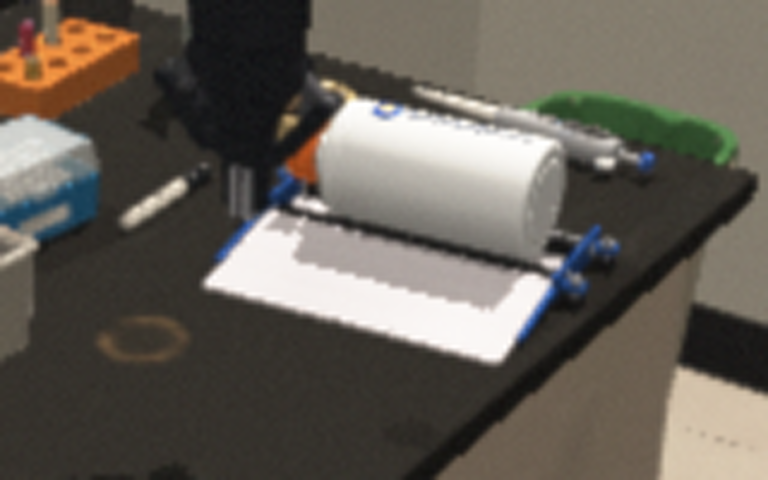

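View pics/top_l.png

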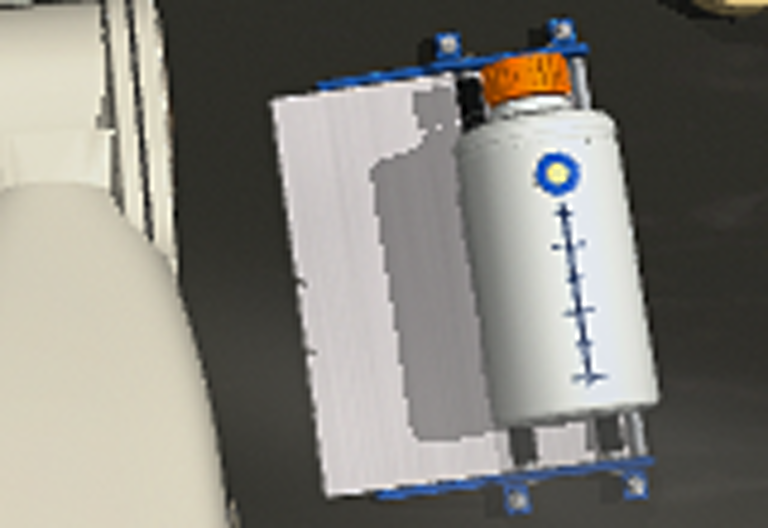

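```bash
python3 -c "
from h import *
im,d=bot.camera('top'); im=np.ascontiguousarray(im[:,:,::-1]); cv2.imwrite('pics/top_full_m.png',im)
cv2.imwrite('pics/top_m.png',cv2.resize(im[205:282,330:382],None,fx=7.5,fy=7.5,interpolation=cv2.INTER_CUBIC))
g=cv2.cvtColor(im,cv2.COLOR_BGR2GRAY)
for r in (230,240,250,260,265): print(r,list(g[r,333:345]),list(g[r,366:380]))
# predicted silhouette columns for y0=0,z0=.059
t=np.linspace(0,2*np.pi,721)
for y0 in (-.004,-.002,0,.002):
  out=[]
  for r in (230,240,250,260,265):
    best=[]
    for X in np.linspace(-.08,.08,33):
      ps=np.array([w2px('top',C+X*U+(y0+.046*np.sin(a))*Yv+np.array([0,0,.059+.046*np.cos(a)])) for a in t[::6]])
      best.append(ps)
    B=np.array(best).reshape(-1,2); k=abs(B[:,1]-r-0)<.6
    out.append((B[k,0].min().round(1),B[k,0].max().round(1)))
  print(y0,out)
"
```

```text
230 [np.uint8(137), np.uint8(137), np.uint8(107), np.uint8(88), np.uint8(102), np.uint8(113), np.uint8(119), np.uint8(124), np.uint8(133), np.uint8(145), np.uint8(156), np.uint8(167)] [np.uint8(227), np.uint8(225), np.uint8(219), np.uint8(210), np.uint8(105), np.uint8(36), np.uint8(44), np.uint8(45), np.uint8(46), np.uint8(46), np.uint8(45), np.uint8(45), np.uint8(43), np.uint8(46)]
240 [np.uint8(136), np.uint8(137), np.uint8(141), np.uint8(141), np.uint8(93), np.uint8(99), np.uint8(109), np.uint8(115), np.uint8(120), np.uint8(129), np.uint8(141), np.uint8(152)] [np.uint8(231), np.uint8(228), np.uint8(226), np.uint8(221), np.uint8(214), np.uint8(198), np.uint8(66), np.uint8(40), np.uint8(46), np.uint8(45), np.uint8(44), np.uint8(46), np.uint8(45), np.uint8(44)]
250 [np.uint8(135), np.uint8(136), np.uint8(139), np.uint8(139), np.uint8(143), np.uint8(111), np.uint8(90), np.uint8(104), np.uint8(114), np.uint8(119), np.uint8(128), np.uint8(139)] [np.uint8(231), np.uint8(230), np.uint8(229), np.uint8(227), np.uint8(224), np.uint8(219), np.uint8(209), np.uint8(149), np.uint8(38), np.uint8(
[... 968 characters left out ...]
), (np.float64(341.5), np.float64(376.7)), (np.float64(342.3), np.float64(377.2))]
-0.002 [(np.float64(336.6), np.float64(371.1)), (np.float64(337.9), np.float64(372.8)), (np.float64(339.5), np.float64(374.2)), (np.float64(340.8), np.float64(375.9)), (np.float64(341.6), np.float64(376.6))]
0 [(np.float64(335.9), np.float64(370.4)), (np.float64(337.2), np.float64(372.1)), (np.float64(338.7), np.float64(373.5)), (np.float64(340.0), np.float64(375.0)), (np.float64(340.8), np.float64(375.8))]
0.002 [(np.float64(335.2), np.float64(369.6)), (np.float64(336.4), np.float64(371.3)), (np.float64(338.1), np.float64(372.8)), (np.float64(339.3), np.float64(373.6)), (np.float64(340.1), np.float64(375.1))]
```

View pics/top_m.png

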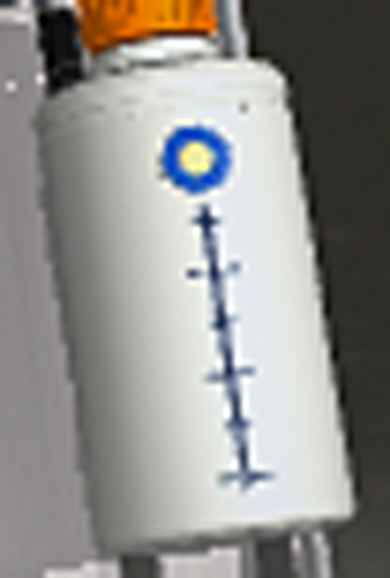

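```bash
python3 -c "
from h import *
f=lambda a,b:((a+.5)/7.5-.5+330,(b+.5)/7.5-.5+205)
for y0 in (0,.001,.002): print(y0,[roll('top',*f(*p),y0) for p in [(196,158),(206,216),(245,478)]])
g=lambda a,b:((a+.5)/4.8-.5+240,(b+.5)/4.8-.5+160)
print([roll('scene',*g(388,110),y0)[1] for y0 in (0,.003)])
"
```

```text
0 [(array([ 0.03960397, -0.00016817,  0.10499969]), np.float64(0.0036558931177972116)), (array([ 0.01885541, -0.00060043,  0.10499608]), np.float64(0.013053101768586409)), (array([-0.07316085, -0.0004001 ,  0.10499826]), np.float64(0.008697923537245427))]
0.001 [(array([ 0.0396062 , -0.000171  ,  0.10498509]), np.float64(0.025459277071052947)), (array([ 0.01885871, -0.0006051 ,  0.10497199]), np.float64(0.034900629452637354)), (array([-0.07315954, -0.00040392,  0.10497857]), np.float64(0.030524712062488833))]
0.002 [(array([ 0.03961181, -0.00017811,  0.1049484 ]), np.float64(0.04736794444947741)), (array([ 0.01886506, -0.0006141 ,  0.10492566]), np.float64(0.05685881328823449)), (array([-0.07315675, -0.00041204,  0.10493672]), np.float64(0.05245965575468411))]
[np.float64(-0.14921616234006374), np.float64(-0.09684899058906406)]
```

```bash
python3 -c "
from h import *
im,d=bot.camera('scene'); im=np.ascontiguousarray(im[:,:,::-1])
cv2.imwrite('pics/scene_n.png',cv2.resize(im[172:220,302:362],None,fx=12,fy=12,interpolation=cv2.INTER_CUBIC))
g=lambda a,b:((a+.5)/4.8-.5+240,(b+.5)/4.8-.5+160)
for z0 in (.0567,.059): print([(y0,roll('scene',*g(388,110),y0,z0)) for y0 in (0,.003)])
print('cams',[rest(-I[n]['R'].T@I[n]['t']) for n in I])
"
```

```text
[(0, (array([0.03859064, 0.00295364, 0.10260508]), np.float64(-0.06425377743347345))), (0.003, (array([0.03850363, 0.0031489 , 0.10269976]), np.float64(-0.0032370338559577347)))]
[(0, (array([0.03685956, 0.0068385 , 0.10448884]), np.float64(-0.14921616234006374))), (0.003, (array([0.03658792, 0.00744809, 0.10478443]), np.float64(-0.09684899058906406)))]
cams [array([-0.55741743,  1.34049888,  0.75118049]), array([-0.16039839,  0.25343251,  1.41353077])]
```

View pics/scene_n.png

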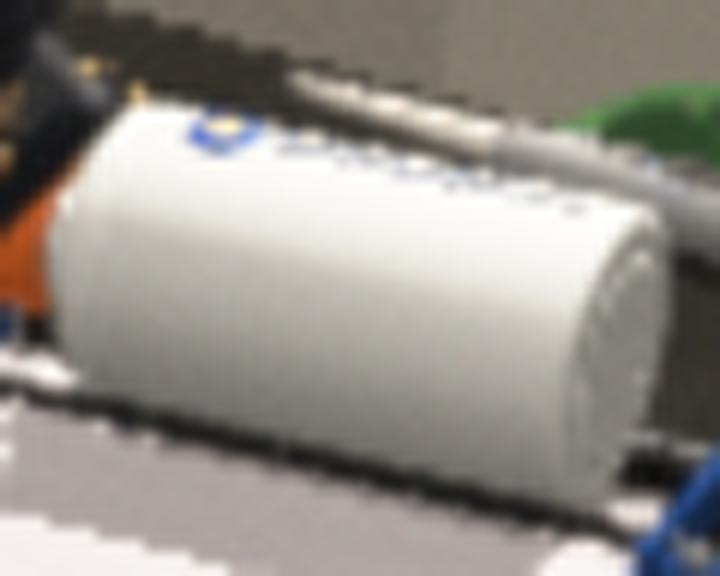

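```bash
python3 -c "
from h import *
o=bot.get_obs();print(o['clock'],o['ft_force'],o['joint_vel'].round(3));print(bot.job_done())"
```

```text
12.1333 [ 0.39533467 -0.99271801 -0.35907971] [-0.037  0.002 -0.001 -0.     0.001  0.002]
the job is handed in; nothing more can be done
None
```

The bottle is seated on both rollers with its port within a few hundredths of a radian of straight up. I handed the job in at 12.1 s of the 72 s allowed.

**How it went:** I rolled the bottle up the ramp and over the first roller with the two fingertips. After it settled, I pressed the closed fingertips on top and turned it about 0.5 rad until the port pointed up. The fingertips then backed off.

**Forces:** the highest wrist-force reading I saw was about 9 N, during the pressing, against the 15 N limit. I only read force at the end of each move call, so brief peaks in between were not seen.

**Last checks:**

| Check | Measured | Allowed |
|---|---|---|
| Port tilt from upright, top camera | +0.03 rad | 0.12 rad |
| Port tilt from upright, scene camera | about 0 rad | 0.12 rad |
| Axis offset across the rollers | 1 to 3 mm | 8 mm |
| Position along the rollers | about −7 mm | 30 mm |
| Yaw against the rollers | about 0.01 rad | 0.1 rad |

**What disagreed:**
- **Scene camera tilt:** it reads −0.10 to −0.15 rad if I use the nominal axis height of 59 mm. It agrees with the top camera only with the axis fitted from its own depth data, about 2 mm lower. I trusted the top camera because it looks almost straight down.
- **Height and feet:** that depth fit gave the axis at 57 mm above the worktop. The rest appears to stand on feet about 4 mm high, which would put a seated bottle at about 59 mm.

I did not re-measure the loose items at the end. The arm was never near them, and I saw none of them displaced in the pictures I viewed.

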